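# Swing the clamp strap over the contact block and lock it with the cam lever

## Robot

A 6-joint arm with a two-finger parallel gripper is mounted at the origin on the work surface. World frame = base frame: x ahead of the robot, y to its left, z up, the work surface at z = 0. Lengths are in m, angles in degrees, forces in N, time in s.
With the tool pointing down it reaches from about 0.325 to 0.925 m from the base axis. Payload 3.1 kg.
Tool frame: the origin (TCP) lies midway between the tips of the shut fingers; the grasp point (between the pads) lies 19 mm behind it (ctrl.pinch_z is the distance from the TCP to the grasp point, in m); z points along the fingers, y is the line along which they close (so a half turn about z gives the same grasp; the last joint's range is limited). The gripper opens to 85 mm and grips with 20 to 120 N. Pads are 22 mm wide; open, the fingers measure 114 mm over their backs; the gripper's body (76 mm by 85 mm) begins 54 mm behind the grasp point. The pads swing forward as they close: fully open they stand 13 mm farther back than shut.
Start: joints at [63.988, 12.427, 92.441, -0, 75.132, -6.429], TCP at [0.209, 0.589, 0.231] pointing down, gripper open.
Joint ranges: [-157.48, 157.48], [-44.54, 120.13], [17.64, 146.25], [-64.5, 244.5], [7.68, 150.69], [-147.95, 147.95]. Speed limits (degrees/s): [159.86, 159.86, 180, 180, 180, 180].

## Interface

Orientations are given as a 3x3 rotation matrix whose columns are the frame's x, y, z axes.
In Python, from cell import ctrl, cams, ticket gives the robot as it stands.
- The arm moves only by the tool send_rows, never from a script. Its arguments are lists of equal length, an entry for each row: "rot": the turn, a rotation vector about the world's x, y, z in units of 180 degrees (1.0 is 180 degrees), a list of three; "offset": the shift along the world's x, y, z in units of 0.75 m (1.0 is 0.75 m), a list of three; "hand": the closure, from 0 (fully open) to 1 (shut). A call has 1 to 8 rows; each row is the pose to reach, as a shift and turn from the pose commanded when the call began, turning the shorter way round; what a row does not reach only later rows make up. A row lasts 1/8 s, in which the tool goes at most 62.5 mm and 10.7 degrees, less where a joint would pass 70% of its speed; a pose out of reach is approached as far as the arm can. A call with a number of a shift or a turn outside -1 to 1 is refused whole. A call with a gripper value outside its range is refused whole. The fingers move at their own pace and stop on an object; the grip force is fixed at half the most. Time passes only in rows, so rows that repeat a pose let the fingers close. It gives the time, the measured TCP pose, the force, the opening and the grip force at its end, in the units of the state.
- ctrl.observe(): the state, without advancing time (a new reading comes with each control period).
- cams.camera(name): name is "scene" or "side" or "wrist"; returns (picture, depth): 384x512x3 uint8, red, green, blue; 384x512 float32, m along the optical axis (not along the pixel's ray), 0 where there is no reading.
- cams.camera_params(name): a dict with "fovy" (degrees; the focal length in pixels is half the picture's height over the tangent of half this angle, whatever the lens; pixels are square), "cx", "cy" (the principal point, pixels), "world_from_camera" (4x4, takes a point from camera to world coordinates). Camera axes: x right, y up, looking along -z (the intrinsics and any distortion apply to the point x, -y, -z); pixel columns grow to the right and rows downward; lengths in m; the calibration is good to about 2 mm. The wrist camera is an equidistant fisheye: a pixel r from the principal point sees the ray r / f radians off the axis. A picture is of the moment at which its call begins: read the wrist's pose just before it. camera_params takes no time and is no camera call; for the wrist camera it gives the pose at the moment of the call.
- ticket.sign_off(): hands the job in; it is judged then, once.
The state is a dict: "clock": time; "joints": joint angles; "joint_vel": joint speeds; "tau": joint torques, N m; "tool_pos": TCP position; "tool_rot": TCP orientation; "contact_force": force on the tool from outside, world axes, zero at the start; "ft_torque": the same for the moment, N m; "finger_gap": finger opening in m; "grasp_force": force on a finger pad.
Only numpy, scipy, OpenCV 4.12 (cv2) and the standard library are available. Lean on these libraries where they do the work, as an engineer would, in place of code of your own. Each camera call takes 0.05 s, during which the arm holds its last target. There are 200 camera calls.

## Task

Clamp the copper contact block down in the charging-bench fixture: push the steel strap by its upright tab with the outside of a finger until it has swung fully home against the column, under the cam, and only then push the black-padded cam lever fully down onto its rest. Only push: do not grip the tab or the lever, leave the block seated in its nest, leave the reflector cup, the tally token and the lamp housing where they are, and finish with the hand clear.

Things in the scene. Friction and masses are not known exactly. Their poses are not given: they have to be found in the camera images.
- fixture: Grey clamp fixture bolted to the bench. Base plate 130 (x) x 290 (y, -120 to +170) x 12 mm. Origin on the bench surface under the centre of the copper block's nest; z up; y runs from the strap post (y = -80 mm) past the nest (y = 0) to the cam column (y = +90 mm). The strap comes in from the -x side. A lever rest 20 x 14 mm, 75 mm high, stands at x = 0, y = 150 mm.
- column_top (a point): Centre of the top of the cam column, 98 mm above the bench; fixture frame x = 23.5, y = 90 mm. The column is 22 (x) x 40 (y) mm, stands on the +x side of the closed strap and is the strap's stop. A pin 12 mm thick, 80 mm above the bench, juts from it to x = -16 mm and carries the cam lever; the closed strap's end lies under it.
- strap_pivot (a point): Point on the strap's vertical hinge axis, at the height of the strap's upper face (58 mm above the bench); in the fixture's frame x = 0, y = -80 mm. A bolt head 22 mm wide rises 9 mm above it.
- strap (a joint): Strap angle about its vertical hinge: 0 = fully home, along the fixture's +y over the block, against the column; positive = open towards the fixture's -x side (counter-clockwise from above); at a it points along (-sin a, cos a) in the fixture's x, y. Starts 0.9 to 1.5, limit 1.7. Stays where it is left; about 1.2 N at the tab moves it.
- strap_tab (a point): Centre of the top edge of the strap's upright tab, 92 mm above the bench, 100 mm from the hinge. Tab: plate 8 mm thick, 30 mm long along the strap, 34 mm high. Strap: flat steel bar 185 mm long from the hinge, 24 mm wide, from 50 to 58 mm above the bench (3 mm above the block). Axes turn with the strap: y along it away from the hinge, z up; push the tab's -x side, towards +x.
- lever_pivot (a point): Centre of the cam lever's horizontal hinge axis (along the fixture's x), 80 mm above the bench; in the fixture's frame x = 0, y = 90 mm.
- lever (a joint): Angle of the cam lever above level: 0 = fully down (level, pointing along the fixture's +y, on its rest); positive = raised. Starts between 0.85 and 1.05, upper limit 1.15. It stays where it is left; closing it takes 0.3 N m, about 3.5 N square to the lever at its pad.
- lever_pad (a point): Centre of the upper face of the black pad near the lever's end: 85 mm from the hinge along the lever, 5 mm above its middle line. Pad 30 mm wide, 50 mm long (60 to 110 mm from the hinge), 10 mm thick; nearer the hinge the lever is a steel bar 16 mm wide, 10 mm thick. Axes turn with the lever: y along it away from the hinge, z out of the upper face.
- contact_block: Stepped copper block, foot 56 (x) x 40 (y) x 20 mm with a 40 x 40 x 15 mm step on top (35 mm high in all), 0.5 kg, loose in a low-walled nest of the fixture; origin at the centre of its underside, 12 mm above the bench. It stays in the nest.
- reflector: Chrome reflector cup, an open bowl 70 mm across the rim, 45 mm high, standing on the bench; origin at the centre of its underside. It stays where it is.
- token: Red enamel tally token, a disc 42 mm across, 5 mm thick, flat on the bench; origin at the centre of its underside. It stays where it is.
- lamp_housing: Yellow plastic lamp housing with a black rim, a round pot 72 mm across, 52 mm high, standing on the bench, lens up; origin at the centre of its underside. It stays where it is.
Not all that is in view belongs to the job. What is meant by the contact_block is not purple, and is the smaller of those in its own colour.

How it is judged:
By the outcome, as a careful person would: the job done as asked, in the order asked, and still so for the second after the job is handed in, with the robot touching nothing.
It also fails if it takes over 48 s, if anything falls off the work surface, if the arm or the gripper's body presses on something with over 40 N, if the wrist force passes 120 N, or if a joint passes its speed limit or range.

## Working session

There is one attempt and no reset: what is moved stays moved. The work goes in short steps, Python scripts to look and compute and a tool call to move; the robot and the scene stay as the last step left them, time stands still between calls to the robot, and variables do not carry over. Pictures are saved under pics/ and viewed, at most 10 in all, crops included, and the job is handed in when it is done.

Besides the shell and the picture viewer there is one more tool, called as name(argument=value, ...), one argument or row to a line, values as JSON. send_rows: Moves the arm, as the interface text tells. Shifts and turns lie within -1 to 1; 1 stands for 0.75 m of shift or 180 degrees of turn. Its arguments: {"type":"object","properties":{"rot":{"type":"array"},"offset":{"type":"array"},"hand":{"type":"array"}},"required":["rot","offset","hand"]}

```bash
ls; mkdir -p pics; cat > h.py <<'E'
import numpy as np, cv2
from cell import ctrl, cams, ticket
def snap(n):
    p=cams.camera_params(n); im,d=cams.camera(n); return p,im,d
def pts(p,d):
    h,w=d.shape; f=h/2/np.tan(np.radians(p['fovy'])/2)
    u,v=np.meshgrid(np.arange(w),np.arange(h))
    P=np.stack([(u-p['cx'])/f*d,-(v-p['cy'])/f*d,-d,np.ones_like(d)],-1)
    return (P@np.array(p['world_from_camera']).T)[...,:3]
E
python3 - <<'E'
from h import *
for n in ('scene','side'):
    p,im,d=snap(n); cv2.imwrite(f'pics/{n}0.png',im[...,::-1]); np.savez(f'{n}0.npz',im=im,d=d,P=pts(p,d))
    print(n,p['fovy'],p['cx'],p['cy'],np.round(p['world_from_camera'],3).tolist(),{k:v for k,v in p.items() if k not in('world_from_camera',)},(d>0).mean())
print(ctrl.observe())
E
```

```text
pics
scene 54.58434417235446 258.5682047772439 188.55622323568568 [[-0.765, -0.376, 0.523, 1.027], [0.644, -0.465, 0.607, 0.483], [0.015, 0.802, 0.598, 0.535], [0.0, 0.0, 0.0, 1.0]] {'fovy': 54.58434417235446, 'cx': 258.5682047772439, 'cy': 188.55622323568568} 0.9958292643229166
side 55.51528034536466 256.241925774293 186.17316681065327 [[-0.734, 0.451, -0.507, 0.261], [-0.679, -0.507, 0.531, 0.356], [-0.018, 0.734, 0.679, 0.548], [0.0, 0.0, 0.0, 1.0]] {'fovy': 55.51528034536466, 'cx': 256.241925774293, 'cy': 186.17316681065327} 0.9958038330078125
{'clock': 0.1, 'joints': array([ 6.39876638e+01,  1.24744135e+01,  9.25211316e+01, -4.01716608e-04,
        7.51328863e+01, -6.42826994e+00]), 'joint_vel': array([-0.03685812, -0.06262761, -0.17710266,  0.03304634, -0.19156021,
        0.02351374]), 'tau': array([-3.90018085e-04, -3.98081660e+01, -3.04968524e+01, -2.38302473e-04,
        4.28985455e-03,  9.26775925e-06]), 'tool_pos': array([0.20913991, 0.58817303, 0.23006061]), 'tool_rot': array([[-9.42151191e-01,  3.35186783e-01, -9.76973576e-04],
       [ 3.35188118e-01,  9.42149062e-01, -2.01745024e-03],
       [ 2.44232081e-04, -2.22821308e-03, -9.99997488e-01]]), 'contact_force': array([-0.24898208, -0.38779056, -0.32108797]), 'ft_torque': array([-0.00355345, -0.05265351,  0.01083723]), 'grasp_force': 0.0, 'finger_gap': 0.08546015698116134}
```

View pics/scene0.png

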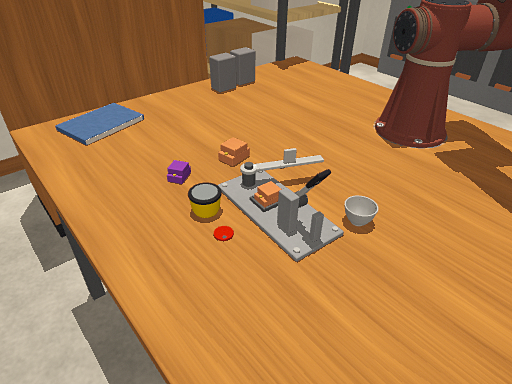

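View pics/side0.png

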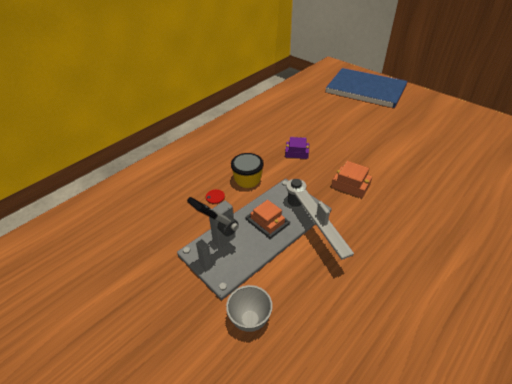

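Scene view: fixture at (280,215), hinge (249,168), strap with its tab at (290,156), column (288,210), lever pad (318,179), cup (360,211), token (223,233), lamp (205,200). There are three candidate blocks: orange in the nest (267,194; side 267,215), a larger orange one at (233,150; side 352,178), and a purple one at (178,171). The nested small orange one fits. I'll measure next and confirm with a crop.

```bash
python3 - <<'E'
from h import *
ims=[]
for n,(cx,cy) in (('scene',(275,195)),('side',(275,220))):
    z=np.load(n+'0.npz'); im=z['im'];P=z['P'];
    ims.append(cv2.resize(im[cy-75:cy+75,cx-100:cx+100],(400,300),interpolation=cv2.INTER_CUBIC))
    hsv=cv2.cvtColor(im,cv2.COLOR_RGB2HSV)
    def at(u,v): return np.round(P[v,u],3)
    L=dict(scene=dict(hinge=(249,166),tab=(290,151),strapend=(320,159),col=(288,192),pad=(318,178),rest=(317,213),cup=(360,203),lamp=(205,192),tok=(223,233),blk=(267,188),big=(233,146)),
           side=dict(hinge=(297,183),tab=(323,205),strapend=(347,251),col=(222,208),pad=(205,209),cup=(249,312),lamp=(247,164),tok=(215,196),blk=(267,211),big=(352,172)))[n]
    for k,v in L.items(): print(n,k,at(*v),im[v[1],v[0]])
    # plate: grey low saturation, z 8..16 mm
    g=(hsv[...,1]<60)&(P[...,2]>.007)&(P[...,2]<.017)&(np.hypot(P[...,0]-L and P[...,0]-at(*L['blk'])[0],P[...,1]-at(*L['blk'])[1])<.25)
    q=P[g][:,:2].astype(np.float32); r=cv2.minAreaRect(q); print('plate',g.sum(),r, np.round(cv2.boxPoints(r),3).tolist(), P[g][:,2].mean())
cv2.imwrite('pics/c1.png',np.hstack(ims)[...,::-1])
E
```

```text
scene hinge [ 0.577 -0.074  0.066] [100  98  94]
scene tab [ 0.484 -0.037  0.088] [127 120 113]
scene strapend [0.418 0.001 0.059] [226 220 209]
scene col [0.608 0.085 0.1  ] [174 171 163]
scene pad [0.603 0.149 0.165] [27 25 27]
scene rest [0.588 0.146 0.075] [93 94 90]
scene cup [0.446 0.148 0.029] [156 150 141]
scene lamp [ 0.701 -0.07   0.052] [159 161 154]
scene tok [0.718 0.015 0.005] [223  33   0]
scene blk [ 0.584 -0.002  0.048] [238 153  87]
scene big [ 0.53  -0.198  0.045] [239 154  90]Traceback (most recent call last):
  File "<stdin>", line 12, in <module>
TypeError: unsupported operand type(s) for -: 'float' and 'dict'
```

```bash
python3 - <<'E'
from h import *
ims=[]
for n,(cx,cy) in (('scene',(275,195)),('side',(275,220))):
    z=np.load(n+'0.npz'); im=z['im'];P=z['P'].astype(float);Z=P[...,2]
    ims.append(cv2.resize(im[cy-75:cy+75,cx-100:cx+100],(400,300),interpolation=cv2.INTER_CUBIC))
    hsv=cv2.cvtColor(im,cv2.COLOR_RGB2HSV); S=hsv[...,1]; V=hsv[...,2]
    near=np.hypot(P[...,0]-.584,P[...,1])<.24
    def rep(k,m):
        m=m&near; nl,lab,st,c=cv2.connectedComponentsWithStats(m.astype(np.uint8),connectivity=8)
        for i in range(1,nl):
            if st[i,4]>=8:
                q=P[lab==i]; r=cv2.minAreaRect((q[:,:2]*1000).astype(np.float32))
                print(n,k,'px',c[i].round(),'n',st[i,4],'mean',q.mean(0).round(4),'rect',np.round(r[0]),np.round(r[1]),round(r[2],1))
    rep('plate',(S<75)&(Z>.006)&(Z<.018))
    rep('strap',(S<75)&(Z>.054)&(Z<.062))
    rep('z88-100',(S<75)&(Z>.086)&(Z<.102))
    rep('black',(V<60)&(Z>.07))
    rep('copper',(S>120)&(Z>.042)&(Z<.052))
    rep('objs',(Z>.045)&(Z<.055)&(V<100))
cv2.imwrite('pics/c1.png',np.hstack(ims)[...,::-1])
E
```

```text
scene plate px [280. 218.] n 3322 mean [0.5996 0.0531 0.0123] rect [582.  26.] [289. 132.] 85.8
scene plate px [360. 211.] n 88 mean [0.4519 0.1555 0.0133] rect [451. 156.] [14. 38.] 29.1
scene plate px [356. 223.] n 24 mean [0.4883 0.1748 0.0137] rect [488. 176.] [ 7. 31.] 29.6
scene strap px [281. 164.] n 521 mean [ 0.5028 -0.0433  0.0578] rect [501. -43.] [ 37. 204.] 63.7
scene strap px [287. 212.] n 58 mean [0.6163 0.0933 0.058 ] rect [617.  92.] [17. 42.] 23.1
scene strap px [316. 223.] n 38 mean [0.5937 0.152  0.0582] rect [593. 153.] [11. 22.] 52.7
scene z88-100 px [290. 150.] n 43 mean [ 0.4845 -0.0375  0.0901] rect [484. -38.] [ 8. 28.] 63.2
scene z88-100 px [291. 196.] n 280 mean [0.6078 0.0929 0.0949] rect [599.  89.] [40. 44.] 89.9
scene black px [318. 178.] n 174 mean [0.5956 0.1427 0.1582] rect [590. 138.] [31. 27.] 89.0
scene black px [303. 201.] n 60 mean [0.5876 0.1067 0.0811] rect [587. 106.] [ 8. 19.] 89.2
scene copper px [233. 144.] n 201 mean [ 0.5228 -0.2055  0.0449] rect [ 521. -208.] [52. 52.] 10.3
scene copper px [269. 189.] n 226 mean [0.5816 0.0013 0.0467] 
[... 1858 characters left out ...]
   0.0469] rect [683. -60.] [69. 31.] 48.3
side copper px [267. 211.] n 354 mean [ 5.744e-01 -4.000e-04  4.650e-02] rect [575.  -2.] [41. 40.] 85.3
side objs px [247. 166.] n 298 mean [ 0.6908 -0.067   0.051 ] rect [698. -74.] [69. 72.] 45.6
side objs px [292. 194.] n 21 mean [ 0.5647 -0.0632  0.0522] rect [562. -64.] [ 7. 31.] 83.6
side objs px [303. 206.] n 12 mean [ 0.529  -0.0504  0.0531] rect [529. -50.] [ 1. 31.] 64.2
side objs px [313. 219.] n 15 mean [ 0.4943 -0.0343  0.0535] rect [495. -34.] [ 1. 33.] 66.2
side objs px [217. 234.] n 41 mean [0.6018 0.1032 0.0495] rect [604. 104.] [23.  9.] 25.0
side objs px [205. 257.] n 45 mean [0.5801 0.1504 0.0499] rect [583. 152.] [22. 11.] 32.8
```

View pics/c1.png

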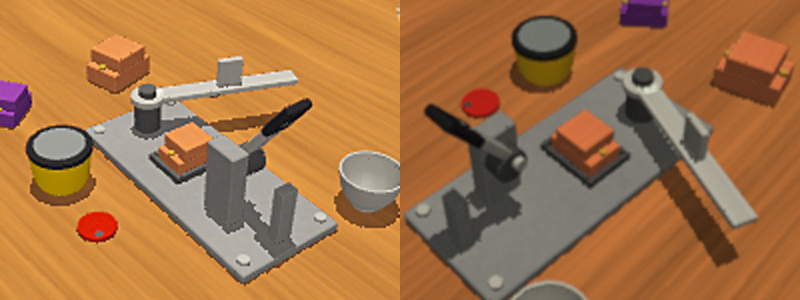

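The nested block with the roughly 40 mm top at (267,190) is the contact block; the larger orange one has a top of about 52 mm. The estimates are:
- Fixture origin is at about (0.578, 0.000), with y at 86°.
- Strap hinge is at (0.572, -0.080) and the strap points at about 155°, so a ≈ 1.2.
- Lever is at about 0.97 rad.

Moving over with the fingers shut.

send_rows(
  rot=[
    [0, 0, -0.005],
    [0, 0, -0.01],
    [0, 0, -0.015],
    [0, 0, -0.02],
    [0, 0, -0.025],
    [0, 0, -0.03],
    [0, 0, -0.03],
    [0, 0, -0.03],
  ],
  offset=[
    [0.02, -0.06, 0],
    [0.045, -0.12, 0],
    [0.07, -0.185, 0],
    [0.095, -0.25, 0],
    [0.12, -0.315, 0],
    [0.145, -0.38, 0],
    [0.17, -0.445, 0],
    [0.19, -0.5, 0],
  ],
  hand=[1, 1, 1, 1, 1, 1, 1, 1],
)

```text
clock: 1.1
tool_pos: [0.352, 0.212, 0.2309]
tool_rot: [[-0.906, 0.423, -0.0], [0.423, 0.906, -0.0], [0.0, -0.0, -1.0]]
contact_force: [0.1, 0.3, -0.0]
finger_gap: 0.0003
grasp_force: 0.0
```

send_rows(
  rot=[
    [0, 0, 0],
    [0, 0, 0],
    [0, 0, 0],
    [0, 0, 0],
    [0, 0, 0],
    [0, 0, 0],
    [0, 0, 0],
    [0, 0, 0],
  ],
  offset=[
    [0.025, -0.065, 0],
    [0.05, -0.13, 0],
    [0.075, -0.195, 0],
    [0.1, -0.26, 0],
    [0.125, -0.325, 0],
    [0.148, -0.385, 0],
    [0.148, -0.385, -0.05],
    [0.148, -0.385, -0.1],
  ],
  hand=[1, 1, 1, 1, 1, 1, 1, 1],
)

```text
clock: 2.1
tool_pos: [0.4632, -0.0759, 0.1555]
tool_rot: [[-0.906, 0.424, 0.001], [0.424, 0.906, -0.0], [-0.001, 0.0, -1.0]]
contact_force: [-0.2, 0.1, 0.2]
finger_gap: 0.0001
grasp_force: 0.0
```

```bash
python3 - <<'E'
from h import *
o=ctrl.observe(); print(o['tool_pos'],o['clock'])
im=[]
for n in ('side','scene'):
    p,i,d=snap(n); P=pts(p,d); im.append(i)
    # tab top and finger near
    S=cv2.cvtColor(i,cv2.COLOR_RGB2HSV)[...,1]; Z=P[...,2]
    m=(S<75)&(Z>.086)&(Z<.096)&(np.hypot(P[...,0]-.48,P[...,1]+.038)<.025)
    print(n,m.sum(),P[m].mean(0) if m.any() else '')
cv2.imwrite('pics/a1.png',np.hstack([im[0][90:330,120:440],im[1][90:330,130:450]])[...,::-1])
E
```

```text
[ 0.46324206 -0.07585332  0.15551592] 2.1
side 75 [ 0.47847748 -0.03828028  0.09065047]
scene 41 [ 0.48556319 -0.03744555  0.09009142]
```

View pics/a1.png

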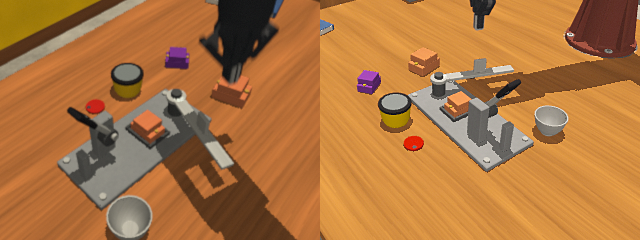

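send_rows(
  rot=[
    [0, 0, 0],
    [0, 0, 0],
    [0, 0, 0],
    [0, 0, 0],
  ],
  offset=[
    [0, 0, -0.04],
    [0, 0, -0.08],
    [0, 0, -0.117],
    [0, 0, -0.117],
  ],
  hand=[1, 1, 1, 1],
)

```text
clock: 2.7
tool_pos: [0.4615, -0.0742, 0.0676]
tool_rot: [[-0.907, 0.422, -0.004], [0.422, 0.907, 0.001], [0.004, -0.001, -1.0]]
contact_force: [0.1, 1.1, -0.0]
finger_gap: 0.0002
grasp_force: 0.0
```

```bash
python3 - <<'E'
from h import *
o=ctrl.observe(); p=o['tool_pos']; print(p,o['contact_force'])
for t in list(range(155,85,-5))+[86]:
    a=np.radians(t); d=np.array([np.cos(a),np.sin(a)]); x=np.array([d[1],-d[0]])
    q=np.array([.572,-.080])+.1*d-.0185*x
    print(t,q.round(4),((q-p[:2])/.75).round(3),round((t-155)/180,3))
E
```

```text
[ 0.46149048 -0.07421347  0.06763067] [ 0.06751504  1.06910092 -0.00647383]
155 [ 0.4736 -0.0545] [0.016 0.026] 0.0
150 [ 0.4761 -0.046 ] [0.02  0.038] -0.028
145 [ 0.4795 -0.0378] [0.024 0.049] -0.056
140 [ 0.4835 -0.0299] [0.029 0.059] -0.083
135 [ 0.4882 -0.0224] [0.036 0.069] -0.111
130 [ 0.4935 -0.0153] [0.043 0.079] -0.139
125 [ 0.4995 -0.0087] [0.051 0.087] -0.167
120 [ 0.506  -0.0026] [0.059 0.095] -0.194
115 [0.513  0.0028] [0.069 0.103] -0.222
110 [0.5204 0.0076] [0.079 0.109] -0.25
105 [0.5282 0.0118] [0.089 0.115] -0.278
100 [0.5364 0.0153] [0.1   0.119] -0.306
95 [0.5449 0.018 ] [0.111 0.123] -0.333
90 [0.5535 0.02  ] [0.123 0.126] -0.361
86 [0.5605 0.021 ] [0.132 0.127] -0.383
```

send_rows(
  rot=[
    [0, 0, 0],
    [0, 0, 0],
    [0, 0, -0.028],
    [0, 0, -0.056],
    [0, 0, -0.083],
    [0, 0, -0.111],
    [0, 0, -0.139],
    [0, 0, -0.167],
  ],
  offset=[
    [0.008, 0.013, 0],
    [0.016, 0.026, 0],
    [0.02, 0.038, 0],
    [0.024, 0.049, 0],
    [0.029, 0.059, 0],
    [0.036, 0.069, 0],
    [0.043, 0.079, 0],
    [0.051, 0.087, 0],
  ],
  hand=[1, 1, 1, 1, 1, 1, 1, 1],
)

```text
clock: 3.7
tool_pos: [0.5025, -0.009, 0.07]
tool_rot: [[-0.571, 0.821, 0.002], [0.821, 0.571, -0.001], [-0.002, 0.001, -1.0]]
contact_force: [-0.9, -0.9, 0.8]
finger_gap: -0.0003
grasp_force: 0.7
```

```bash
cat > look.py <<'E'
from h import *
o=ctrl.observe(); print(o['tool_pos'],o['contact_force'],o['clock'])
for n in ('side','scene'):
    p,i,d=snap(n); P=pts(p,d).astype(float); np.savez(n+'1.npz',im=i,P=P)
    S=cv2.cvtColor(i,cv2.COLOR_RGB2HSV); Z=P[...,2]
    D=P[...,:2]-[.572,-.08]; R=np.hypot(D[...,0],D[...,1])
    m=(S[...,1]<75)&(S[...,2]>110)&(Z>.054)&(Z<.062)&(R>.03)&(R<.19)&(D[...,1]>-.03)
    th=np.degrees(np.arctan2(D[...,1],D[...,0]))[m]
    if m.any():
        print(n,m.sum(),'strap dir',np.median(th),'R',R[m].min(),R[m].max())
        for lo in (.03,.07,.13,.16):
            k=m&(R>=lo)&(R<lo+.03)
            if k.any(): print('  ',lo,k.sum(),P[k].mean(0).round(4))
    for k,(a,b) in dict(block=(.577,-.0015)).items():
        m=(S[...,1]>120)&(Z>.042)&(Z<.052)&(np.hypot(P[...,0]-a,P[...,1]-b)<.05)
        if m.sum()>8: print('  block',m.sum(),np.round(cv2.minAreaRect((P[m][:,:2]*1000).astype(np.float32))[0],1))
E
python3 look.py
```

```text
[ 0.50254934 -0.00899927  0.07004641] [-0.88945776 -0.93061699  0.84805149] 3.7
side 257 strap dir 125.15032934553582 R 0.1056062634242368 0.1841863668149615
   0.13 97 [0.5046 0.0319 0.0576]
   0.16 155 [0.4747 0.0605 0.0578]
  block 357 [575.3  -1.9]
scene 432 strap dir 118.68869673704265 R 0.030151850662305437 0.18322080885109948
   0.03 95 [ 0.5511 -0.0408  0.0578]
   0.07 74 [ 0.5322 -0.0066  0.0578]
   0.13 76 [0.5732 0.0011 0.0567]
   0.16 50 [0.4815 0.0706 0.0577]
  block 223 [ 5.675e+02 -1.000e-01]
```

send_rows(
  rot=[
    [0, 0, -0.027],
    [0, 0, -0.055],
    [0, 0, -0.083],
    [0, 0, -0.111],
    [0, 0, -0.139],
    [0, 0, -0.166],
    [0, 0, -0.194],
    [0, 0, -0.194],
  ],
  offset=[
    [0.008, 0.008, 0],
    [0.018, 0.016, 0],
    [0.028, 0.022, 0],
    [0.038, 0.028, 0],
    [0.049, 0.032, 0],
    [0.06, 0.036, 0],
    [0.07, 0.039, 0],
    [0.07, 0.039, 0],
  ],
  hand=[1, 1, 1, 1, 1, 1, 1, 1],
)

```text
clock: 4.8
tool_pos: [0.5545, 0.0199, 0.0692]
tool_rot: [[-0.003, 1.0, 0.001], [1.0, 0.003, 0.0], [0.0, 0.001, -1.0]]
contact_force: [0.2, -0.7, 0.3]
finger_gap: -0.0001
grasp_force: 0.0
```

```bash
python3 look.py
```

```text
[0.55450733 0.01994961 0.06922369] [ 0.22846945 -0.74021351  0.26199225] 4.8
side 11 strap dir 80.17238556601701 R 0.03015693115860953 0.14853652978555776
   0.03 9 [ 0.5773 -0.0464  0.0577]
   0.13 2 [ 0.7192 -0.0841  0.0542]
  block 65 [567.3   7. ]
scene 283 strap dir 83.80458742970134 R 0.030168419071183186 0.1849206356633759
   0.03 86 [ 0.5759 -0.0358  0.0582]
   0.07 60 [0.5808 0.0032 0.0581]
   0.13 22 [ 0.7129 -0.068   0.0544]
   0.16 29 [0.5772 0.1021 0.0572]
  block 112 [590.8   7.3]
```

send_rows(
  rot=[
    [0, 0, -0.01],
    [0, 0, -0.022],
    [0, 0, -0.022],
    [0, 0, -0.022],
    [0, 0, -0.022],
  ],
  offset=[
    [0.003, 0, 0],
    [0.006, 0, 0],
    [0.008, 0, 0],
    [0.01, 0, 0],
    [0.01, 0, 0],
  ],
  hand=[1, 1, 1, 1, 1],
)

```text
clock: 5.52
tool_pos: [0.561, 0.0198, 0.0684]
tool_rot: [[0.068, 0.998, -0.001], [0.998, -0.068, 0.0], [0.0, -0.001, -1.0]]
contact_force: [-1.7, 1.7, 0.4]
finger_gap: 0.0003
grasp_force: 0.7
```

send_rows(
  rot=[
    [0, 0, 0],
    [0, 0, 0],
    [0, 0, 0],
    [0, 0, 0],
  ],
  offset=[
    [0.002, 0, 0],
    [0.004, 0, 0],
    [0.006, 0, 0],
    [0.006, 0, 0],
  ],
  hand=[1, 1, 1, 1],
)

```text
clock: 6.02
tool_pos: [0.5611, 0.0198, 0.0684]
tool_rot: [[0.068, 0.998, -0.012], [0.998, -0.068, 0.0], [-0.001, -0.012, -1.0]]
contact_force: [-14.0, 0.1, 12.1]
finger_gap: 0.0002
grasp_force: 6.8
```

The tool stopped at the predicted home position (x ≈ 0.561) with 14 N against the stop. Backing off to check.

send_rows(
  rot=[
    [0, 0, 0],
    [0, 0, 0],
    [0, 0, 0],
    [0, 0, 0],
    [0, 0, 0],
    [0, 0, 0],
    [0, 0, 0],
    [0, 0, 0],
  ],
  offset=[
    [-0.01, 0, 0],
    [-0.03, 0, 0],
    [-0.05, 0, 0],
    [-0.05, 0, 0.06],
    [-0.05, 0, 0.12],
    [-0.07, -0.06, 0.16],
    [-0.1, -0.12, 0.2],
    [-0.1, -0.12, 0.2],
  ],
  hand=[1, 1, 1, 1, 1, 1, 1, 1],
)

```text
clock: 7.02
tool_pos: [0.4912, -0.0732, 0.2216]
tool_rot: [[0.073, 0.997, 0.006], [0.997, -0.073, -0.003], [-0.002, 0.006, -1.0]]
contact_force: [0.5, -0.3, 0.2]
finger_gap: 0.0001
grasp_force: 0.0
```

```bash
python3 look.py; python3 - <<'E'
from h import *
ims=[]
for n,(cx,cy) in (('scene',(275,195)),('side',(255,220))):
    im=np.load(n+'1.npz')['im']; ims.append(cv2.resize(im[cy-75:cy+75,cx-100:cx+100],(400,300),interpolation=cv2.INTER_CUBIC))
    P=np.load(n+'1.npz')['P']; S=cv2.cvtColor(im,cv2.COLOR_RGB2HSV); Z=P[...,2]
    # tab top
    m=(S[...,1]<75)&(Z>.086)&(Z<.096)&(np.hypot(P[...,0]-.579,P[...,1]-.02)<.03); print(n,'tab',m.sum(),P[m].mean(0), cv2.minAreaRect((P[m][:,:2]*1000).astype(np.float32)) if m.any() else '')
    # lever in fixture frame, black
    m=(S[...,2]<60)&(Z>.1)&(Z<.2)&(np.hypot(P[...,0]-.59,P[...,1]-.13)<.07)
    f=P[m]-[.578,0,.08]; y=f[:,0]*.07+f[:,1]*.998-.09; x=f[:,0]*.998-f[:,1]*.07; z=f[:,2]
    print('lever',m.sum(),'x',x.min(),x.max(),'rmax',np.hypot(y,z).max()); v=cv2.fitLine(np.c_[y,z].astype(np.float32),cv2.DIST_HUBER,0,.01,.01).ravel(); print(v,np.degrees(np.arctan2(v[1],v[0])))
cv2.imwrite('pics/c2.png',np.hstack(ims)[...,::-1])
E
```

```text
[ 0.49122087 -0.07315412  0.22161044] [ 0.48409269 -0.32019991  0.17661978] 7.025
side 493 strap dir 88.42338991267404 R 0.030574294149562444 0.18245927181246702
   0.03 125 [ 0.5739 -0.0341  0.0578]
   0.07 37 [ 0.5731 -0.0017  0.0581]
   0.13 134 [0.5837 0.0555 0.0579]
   0.16 18 [0.5729 0.0937 0.0576]
  block 125 [561.8   5.1]
scene 292 strap dir 79.8392167101077 R 0.03075407466319839 0.18914911435299636
   0.03 89 [ 0.5788 -0.0354  0.058 ]
   0.07 63 [0.5862 0.0029 0.058 ]
   0.13 22 [ 0.7136 -0.0772  0.0544]
   0.16 26 [0.5854 0.1026 0.0575]
  block 82 [593.3  -1.4]
scene tab 48 [0.58194846 0.02119193 0.09083349] ((581.24267578125, 20.15613555908203), (8.393546104431152, 27.72332763671875), 0.12680673599243164)
lever 179 x -0.011714941882531535 0.01676380187109145 rmax 0.1112035592834494
[0.5394874  0.84199363 0.04976808 0.07179078] 57.351246
side tab 76 [0.57592389 0.01918246 0.09068893] ((577.3862915039062, 18.281774520874023), (29.701208114624023, 9.693254470825195), 86.87981414794922)
lever 215 x -0.017691143877846625 0.011111143139522092 rmax 0.11040953300875786
[0.5616792  0.82735515 0.05022636 0.08031588] 55.827995
```

View pics/c2.png

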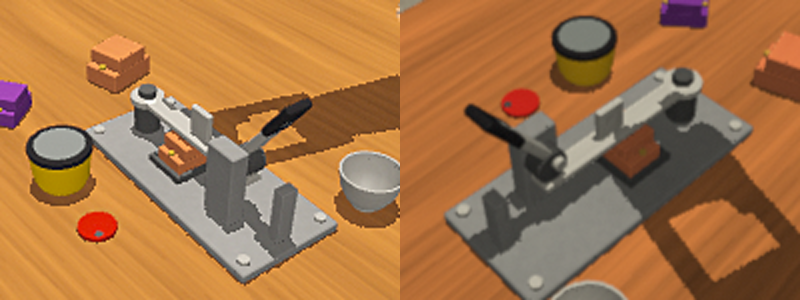

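The strap is home: the tab top centre measures (0.579, 0.020), the value expected at a = 0, and the strap end sits under the cam against the column at crop pixel (545,175). The lever is at about 56.5°, untouched. Next is the approach behind and above the lever.

send_rows(
  rot=[
    [0, 0, 0],
    [0, 0, 0],
    [0, 0, 0],
    [0, 0, 0],
    [0, 0, 0],
    [0, 0, 0],
    [0, 0, 0],
    [0, 0, 0],
  ],
  offset=[
    [0.03, 0.05, 0.01],
    [0.06, 0.11, 0.01],
    [0.09, 0.17, 0.01],
    [0.125, 0.231, 0.01],
    [0.125, 0.231, 0],
    [0.125, 0.231, -0.04],
    [0.125, 0.231, -0.085],
    [0.125, 0.231, -0.085],
  ],
  hand=[1, 1, 1, 1, 1, 1, 1, 1],
)

```text
clock: 8.12
tool_pos: [0.5798, 0.1027, 0.1495]
tool_rot: [[0.068, 0.998, -0.011], [0.998, -0.068, -0.001], [-0.002, -0.011, -1.0]]
contact_force: [0.5, -0.4, 1.1]
finger_gap: 0.0001
grasp_force: 0.0
```

```bash
python3 - <<'E'
from h import *
o=ctrl.observe(); p=o['tool_pos']; print(p,o['contact_force'])
for t in [56.5,52,48,44,40,36,32,28,24,20,16,12,8,4,0]:
    a=np.radians(t); r=85+8*(1-t/56.5)
    s=r*np.cos(a)-5*np.sin(a)-11; z=80+r*np.sin(a)+5*np.cos(a); fy=(90+s)/1000
    q=np.array([.578+.07*fy,.998*fy,z/1000]); print(t,q.round(4),((q-p)/.75).round(3))
E
```

```text
[0.57982675 0.10269893 0.14951757] [ 0.45227092 -0.3857147   1.05567868]
56.5 [0.5865 0.1215 0.1536] [0.009 0.025 0.005]
52 [0.5869 0.1275 0.1506] [0.009 0.033 0.001]
48 [0.5873 0.1327 0.1474] [ 0.01   0.04  -0.003]
44 [0.5877 0.1377 0.1439] [ 0.01   0.047 -0.008]
40 [0.588  0.1424 0.14  ] [ 0.011  0.053 -0.013]
36 [0.5883 0.1469 0.1357] [ 0.011  0.059 -0.018]
32 [0.5886 0.1511 0.1311] [ 0.012  0.064 -0.025]
28 [0.5889 0.155  0.1262] [ 0.012  0.07  -0.031]
24 [0.5891 0.1585 0.121 ] [ 0.012  0.074 -0.038]
20 [0.5893 0.1617 0.1155] [ 0.013  0.079 -0.045]
16 [0.5895 0.1645 0.1098] [ 0.013  0.082 -0.053]
12 [0.5897 0.1669 0.1039] [ 0.013  0.086 -0.061]
8 [0.5898 0.1689 0.0977] [ 0.013  0.088 -0.069]
4 [0.59   0.1705 0.0914] [ 0.014  0.09  -0.077]
0 [0.59   0.1717 0.085 ] [ 0.014  0.092 -0.086]
```

send_rows(
  rot=[
    [0, 0, 0],
    [0, 0, 0],
    [0, 0, 0],
    [0, 0, 0],
    [0, 0, 0],
    [0, 0, 0],
    [0, 0, 0],
    [0, 0, 0],
  ],
  offset=[
    [0.003, 0.013, 0.005],
    [0.005, 0.025, 0.005],
    [0.005, 0.033, 0.001],
    [0.005, 0.04, -0.003],
    [0.006, 0.047, -0.008],
    [0.006, 0.053, -0.013],
    [0.006, 0.059, -0.018],
    [0.006, 0.064, -0.025],
  ],
  hand=[1, 1, 1, 1, 1, 1, 1, 1],
)

```text
clock: 9.12
tool_pos: [0.5891, 0.1512, 0.1357]
tool_rot: [[0.069, 0.998, 0.0], [0.998, -0.069, 0.0], [0.0, 0.0, -1.0]]
contact_force: [1.9, -1.1, 3.2]
finger_gap: -0.0003
grasp_force: 1.5
```

send_rows(
  rot=[
    [0, 0, 0],
    [0, 0, 0],
    [0, 0, 0],
    [0, 0, 0],
    [0, 0, 0],
    [0, 0, 0],
    [0, 0, 0],
    [0, 0, 0],
  ],
  offset=[
    [0, 0.005, -0.01],
    [0, 0.01, -0.019],
    [0, 0.014, -0.027],
    [0, 0.018, -0.034],
    [0, 0.021, -0.042],
    [0, 0.024, -0.05],
    [0, 0.026, -0.058],
    [0, 0.026, -0.058],
  ],
  hand=[1, 1, 1, 1, 1, 1, 1, 1],
)

```text
clock: 10.12
tool_pos: [0.5875, 0.1707, 0.0911]
tool_rot: [[0.069, 0.998, -0.003], [0.998, -0.069, 0.001], [0.0, -0.003, -1.0]]
contact_force: [-0.7, 0.0, 0.2]
finger_gap: 0.0001
grasp_force: 0.0
```

send_rows(
  rot=[
    [0, 0, 0],
    [0, 0, 0],
    [0, 0, 0],
    [0, 0, 0],
    [0, 0, 0],
  ],
  offset=[
    [0, 0.001, -0.004],
    [0, 0.002, -0.008],
    [0, 0.002, -0.011],
    [0, 0.002, -0.014],
    [0, 0.002, -0.014],
  ],
  hand=[1, 1, 1, 1, 1],
)

```text
clock: 10.75
tool_pos: [0.5885, 0.172, 0.0848]
tool_rot: [[0.068, 0.998, -0.002], [0.998, -0.068, -0.0], [-0.0, -0.002, -1.0]]
contact_force: [-6.9, -2.2, 15.6]
finger_gap: 0.0001
grasp_force: 7.6
```

The tip is at z = 0.0848, level with the fully-down pad face, with 15.6 N of reaction, so the lever is on its rest. Retreating straight up.

send_rows(
  rot=[
    [0, 0, 0],
    [0, 0, 0],
    [0, 0, 0],
    [0, 0, 0],
    [0, 0, 0],
    [0, 0, 0],
    [0, 0, 0],
    [0, 0, 0],
  ],
  offset=[
    [0, 0, 0.02],
    [0, 0, 0.06],
    [0, 0, 0.12],
    [0, 0, 0.18],
    [-0.05, 0.05, 0.22],
    [-0.1, 0.11, 0.22],
    [-0.14, 0.17, 0.22],
    [-0.14, 0.17, 0.22],
  ],
  hand=[1, 1, 1, 1, 1, 1, 1, 1],
)

```text
clock: 11.75
tool_pos: [0.4818, 0.3025, 0.2473]
tool_rot: [[0.063, 0.998, 0.0], [0.998, -0.063, 0.002], [0.002, 0.0, -1.0]]
contact_force: [0.0, -0.9, 0.2]
finger_gap: 0.0002
grasp_force: 0.0
```

```bash
python3 look.py; python3 - <<'E'
from h import *
ims=[]
for n,(cx,cy) in (('scene',(275,195)),('side',(255,220))):
    im=np.load(n+'1.npz')['im']; ims.append(cv2.resize(im[cy-75:cy+75,cx-100:cx+100],(400,300),interpolation=cv2.INTER_CUBIC))
    P=np.load(n+'1.npz')['P']; S=cv2.cvtColor(im,cv2.COLOR_RGB2HSV); Z=P[...,2]
    m=(S[...,1]<75)&(Z>.086)&(Z<.096)&(np.hypot(P[...,0]-.579,P[...,1]-.02)<.03); print(n,'tab',m.sum(),P[m].mean(0))
    m=(S[...,2]<60)&(Z>.07)&(Z<.12)&(np.hypot(P[...,0]-.59,P[...,1]-.175)<.03)
    print('pad',m.sum(),P[m].mean(0).round(4),'z pct',np.percentile(Z[m],[5,50,95]).round(4) if m.any() else '')
cv2.imwrite('pics/c3.png',np.hstack(ims)[...,::-1])
E
```

```text
[0.48181272 0.30249587 0.24726919] [ 0.02647024 -0.87946402  0.17377045] 11.75
side 536 strap dir 89.18282722981789 R 0.03014175708328849 0.18904028979784662
   0.03 138 [ 0.5728 -0.0349  0.0579]
   0.07 85 [0.5707 0.0034 0.0579]
   0.13 110 [0.5831 0.0548 0.0577]
   0.16 18 [0.5747 0.0954 0.0582]
  block 130 [561.6   1.2]
scene 293 strap dir 80.45824466967063 R 0.030580241186908337 0.18933020153907143
   0.03 91 [ 0.5783 -0.0363  0.058 ]
   0.07 60 [0.5863 0.0022 0.0579]
   0.13 21 [ 0.716  -0.066   0.0544]
   0.16 29 [0.5857 0.1019 0.0573]
  block 85 [593.8  -0.9]
scene tab 53 [0.58239877 0.02133488 0.09039296]
pad 295 [0.5953 0.1784 0.0842] z pct [0.0791 0.0849 0.0865]
side tab 74 [0.575976   0.01882492 0.09058773]
pad 399 [0.5846 0.1768 0.0843] z pct [0.0811 0.0847 0.0862]
```

View pics/c3.png

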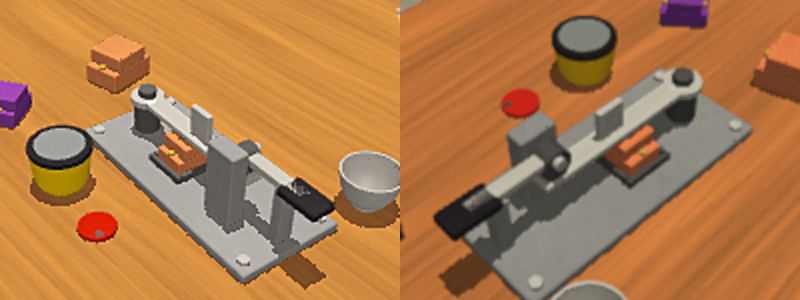

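The picture shows the strap home, with its tab at (202,120), and the lever level on its rest, with the pad at (305,198) and its face at z = 0.085. The block is still in its nest, the other objects have not moved, and the hand is clear. Handing in.

```bash
python3 -c "
from cell import ticket; print(ticket.sign_off())"
```

```text
the job is handed in; nothing more can be done
None
```

The copper contact block is clamped: I pushed the strap fully home against the column, then pushed the cam lever down onto its rest. The block is still in its nest, the cup, token and lamp housing have not moved, the hand is clear, and I handed the job in at about 12 s of the 48 s allowed.

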